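Switch on a guarded toggle on the lab bench

TASK

Switch on the toggle under the red guard: reach under the guard's lip with the fingers and lift it, push the toggle beneath fully over towards the hinge while the guard rests on the fingers, then draw the fingers out and let the guard drop shut by itself. It is all done by touch: do not clamp the guard between the fingers or press on its top while it is up, and leave the yellow-guarded switch and everything else on the bench as it is.

Things in the scene. Friction and masses are not known exactly. Their poses are not given: they have to be found in the camera images.
- red_box: Grey switch box with a red guard, the one to switch on; 96 (x) x 110 (y) x 50 mm tall, fixed to the bench. Origin: centre of its underside; +x runs from the guard's lip (front, about towards the robot) to its hinge (back), z up. The toggle's pivot is at x -31, y 0, z 50 mm; the guard covers it. Front face at x -48 mm.
- red_hinge (a point): Middle of the red guard's hinge axis (parallel to the box's y): in the box frame x = +10 mm, z = 58 mm. Does not move with the guard. The guard is a bent sheet, 66 mm wide, 3 mm thick, open below; shut, its flat top is 89 mm above the bench, a front flap slopes down to x = -51 mm, z = 61 mm, and a lip, 36 mm wide, runs on forward from there. Side ribs 3 mm thick reach 12 mm below the top.
- red_lip (a point): Middle of the front edge of the red guard's lip; moves with the guard. Shut, it lies 70 mm in front of the hinge and 63 mm above the bench, 12 mm beyond the box's front face, with free space below it down to the bench.
- red_guard (a joint): Angle of the red guard, rad: 0 shut, growing as the lip swings up and back about the hinge, stop at 1.4. A light spring (under 1 N at the lip) always shuts it once nothing holds it up.
- red_toggle (a joint): Angle of the toggle under the red guard, rad: 0 = OFF, leaning 0.32 rad to the front (to the lip); 0.64 = ON, leaning as far to the back (to the hinge), at its stop. Bar with a white paddle 18 mm wide, 8 mm thick, top 32 mm from the pivot; needs about 2 N, stays where left. Reached only with the guard lifted.
- red_toggle_tip (a point): Top of the toggle's paddle under the red guard; moves with it.
- yellow_box: Grey switch box with a yellow guard, to be left alone; 96 (x) x 110 (y) x 50 mm tall, fixed to the bench. Origin: centre of its underside; +x runs from the guard's lip (front, about towards the robot) to its hinge (back), z up. The toggle's pivot is at x -31, y 0, z 50 mm; the guard covers it. Front face at x -48 mm.
- yellow_hinge (a point): Middle of the yellow guard's hinge axis (parallel to the box's y): in the box frame x = +10 mm, z = 58 mm. Does not move with the guard. The guard is a bent sheet, 66 mm wide, 3 mm thick, open below; shut, its flat top is 89 mm above the bench, a front flap slopes down to x = -51 mm, z = 61 mm, and a lip, 36 mm wide, runs on forward from there. Side ribs 3 mm thick reach 12 mm below the top.
- yellow_lip (a point): Middle of the front edge of the yellow guard's lip; moves with the guard. Shut, it lies 70 mm in front of the hinge and 63 mm above the bench, 12 mm beyond the box's front face, with free space below it down to the bench.
- yellow_guard (a joint): Angle of the yellow guard, rad: 0 shut, growing as the lip swings up and back about the hinge, stop at 1.4. A light spring (under 1 N at the lip) always shuts it once nothing holds it up.
- yellow_toggle (a joint): Angle of the toggle under the yellow guard, rad: 0 = OFF, leaning 0.32 rad to the front (to the lip); 0.64 = ON, leaning as far to the back (to the hinge), at its stop. Bar with a white paddle 18 mm wide, 8 mm thick, top 32 mm from the pivot; needs about 2 N, stays where left. Reached only with the guard lifted.
- yellow_toggle_tip (a point): Top of the toggle's paddle under the yellow guard; moves with it.
- red_ribs (a point): Middle of the black rubber ribs on the upper face of the red guard's top (2 mm high, 52 mm wide); one more rib lies on the lip's upper face. Fingers touch them while the guard is up only if they clamp the guard or force it down.
- white_bottle: Small white bottle with a cream cap, 42 mm across, 75 mm tall. Bystander, loose, stays where it is. Origin at the centre of its underside.
- blue_cap_bottle: White bottle with a blue cap, 62 mm across, 125 mm tall. Bystander, loose, stays where it is. Origin at the centre of its underside.
- bench_timer: White bench timer lying flat, 65x70x18 mm. Bystander, loose, stays where it is. Origin at the centre of its underside.
- petri: Clear round dish, 94 mm across, 14 mm tall. Bystander, loose, stays where it is. Origin at the centre of its underside.
- blue_marker: Marker pen with a blue cap, lying, 122 mm long, 15 mm thick. Bystander, loose, stays where it is. Origin at the centre of its underside.
- storage_box: Closed cream cardboard box, 133x133x50 mm. Bystander, loose, stays where it is. Origin at the centre of its underside.
- plate: Grey-white well plate, 85x128x14 mm. Bystander, loose, stays where it is. Origin at the centre of its underside.
There are look-alikes about, which are no part of the job. What is shaped like the red_box but purple is not meant.

How it is judged:
By the outcome, as a careful person would: the job done as asked, in the order asked, and still so for the second after the job is handed in, with the robot touching nothing.
It also fails if it takes over 43 s, if anything falls off the work surface, if the arm or the gripper's body presses on something with over 40 N, if the wrist force passes 120 N, or if a joint passes its speed limit or range.

ROBOT

A 7-joint arm with a two-finger parallel gripper is mounted at the origin on a cart in front of the work surface, level with it; the furniture and walls round the work are solid. World frame = base frame: x ahead of the robot, y to its left, z up, the work surface at z = 0. Lengths are in m, angles in rad, forces in N, time in s.
With the tool pointing down it reaches from about 0.4 to 0.85 m from the base axis. Payload 10.4 kg.
Tool frame: the origin (TCP) lies midway between the tips of the shut fingers; the grasp point (between the pads) lies 19 mm behind it; z points along the fingers, y is the line along which they close (so a half turn about z gives the same grasp; the last joint's range is limited). The gripper opens to 87 mm and grips with 3 to 60 N. Pads are 19 mm wide; open, the fingers measure 117 mm over their backs; the gripper's body (75 mm by 190 mm) begins 51 mm behind the grasp point.
Start: joints at [-1.18, 0.332, -0.065, 1.46, 0.022, 1.35, -0.088], TCP at [0.251, 0.572, 0.223] pointing down, gripper open.
Joint ranges: [-2.6, 2.6], [-0.5, 2.12], [-1.47, 1.34], [0.16, 2.42], [-1.27, 4.41], [0.06, 2.06], [-2.6, 2.6]. Speed limits (rad/s): [2.22, 2.22, 2.79, 2.79, 3.14, 3.14, 3.14].

INTERFACE

Orientations are given as a unit quaternion [x, y, z, w].
In Python, from bench import r gives the robot as it stands.
- The arm moves only by the tool apply_moves, never from a script. Its argument "steps" is a list of rows, each a list of 7 numbers: the turn, a rotation vector about the tool's x, y, z in rad, then the shift along the tool's x, y, z in mm, then the opening, from -1 (shut) to 1 (fully open). In form: [[ax, ay, az, x, y, z, claw], ...]. A call has 1 to 20 rows; each row is the pose to reach, as a shift and turn from the pose commanded when the call began, along the tool's axes at that moment; what a row does not reach only later rows make up. A row lasts 1/12 s, in which the tool goes at most 41.7 mm and 7.16 degrees, less where a joint would pass 70% of its speed; a pose out of reach is approached as far as the arm can. A call with a gripper value outside its range is refused whole. The fingers move at their own pace and stop on an object; "force" is the grip in N (left out, the last holds). Time passes only in rows, so rows that repeat a pose let the fingers close. It gives the time, the measured TCP pose, the force, the opening and the grip force at its end, in the units of the state.
- r.read_state(): the state, without advancing time (a new reading comes with each control period).
- r.camera(name): name is "scene" or "top"; returns a dict with "pixels" (400x640x3 uint8, red, green, blue), "z_map" (400x640 float32, m along the optical axis (not along the pixel's ray), 0 where there is no reading), "fovy" (degrees; the focal length in pixels is half the picture's height over the tangent of half this angle, whatever the lens; pixels are square), "cx", "cy" (the principal point, pixels), "k1" (the pictures are not rectified: a ray, as slopes to the right and down, at radius r is drawn at 1 + k1 r^2 times it, then the intrinsics apply), "position" and "orientation" of the camera in the world. Camera axes: x right, y down, z forward; pixel columns grow to the right and rows downward; lengths in m; the calibration is good to about 2 mm. A picture is of the moment at which its call begins.
- r.close_job(): hands the job in; it is judged then, once.
The state is a dict: "time": time; "joint_positions": joint angles; "joint_vel": joint speeds; "joint_torque": joint torques, N m; "ee_pos": TCP position; "eef_rot": TCP orientation; "ft_force": force on the tool from outside, world axes, zero at the start; "torque": the same for the moment, N m; "width": finger opening in m; "grip_force": force on a finger pad.
Only numpy, scipy, OpenCV 4.12 (cv2) and the standard library are available. Lean on these libraries where they do the work, as an engineer would, in place of code of your own. Each camera call takes 0.05 s, during which the arm holds its last target. There are 200 camera calls.

## Working session

There is one attempt and no reset: what is moved stays moved. The work goes in short steps, Python scripts to look and compute and a tool call to move; the robot and the scene stay as the last step left them, time stands still between calls to the robot, and variables do not carry over. Pictures are saved under pics/ and viewed, at most 10 in all, crops included, and the job is handed in when it is done.

Besides the shell and the picture viewer there is one more tool, called after ">>>" by a JSON object that holds its "op" and its "data". apply_moves: Moves the arm, as the interface text tells. Its arguments: {"type":"object","properties":{"steps":{"type":"array","items":{"type":"array","items":{"type":"number"}}},"force":{"type":"number"}},"required":["steps"]}

```bash
mkdir -p pics
cat > h.py <<'E'
import numpy as np,cv2
from scipy.spatial.transform import Rotation as R
from bench import r
def shot(n,save=None):
    c=r.camera(n)
    if save: cv2.imwrite('pics/'+save,c['pixels'][:,:,::-1])
    return c
def cloud(c):
    H,W=c['z_map'].shape; f=H/2/np.tan(np.radians(c['fovy'])/2)
    u,v=np.meshgrid(np.arange(W),np.arange(H))
    K=np.array([[f,0,c['cx']],[0,f,c['cy']],[0,0,1.]])
    p=cv2.undistortPoints(np.stack([u,v],-1).reshape(-1,1,2).astype(float),K,np.array([c['k1'],0,0,0.])).reshape(H,W,2)
    z=c['z_map'][...,None]
    P=np.concatenate([p*z,z],-1)
    return P@R.from_quat(c['orientation']).as_matrix().T+np.array(c['position'])
E
python3 - <<'E'
from h import *
s=r.read_state();print({k:np.round(v,3) for k,v in s.items()})
for n in('scene','top'):
    c=shot(n,n+'1.png');print(n,c['position'],c['fovy'],c['k1'])
    np.savez(n+'.npz',P=cloud(c),px=c['pixels'])
E
```

```text
{'time': np.float64(0.0), 'joint_positions': array([-1.18 ,  0.333, -0.065,  1.461,  0.022,  1.35 , -0.088]), 'joint_vel': array([ 0.001, -0.   ,  0.001,  0.001,  0.   , -0.001,  0.   ]), 'joint_torque': array([ 0.0000e+00, -6.2324e+01,  2.5000e-02, -3.8991e+01, -6.1000e-02,
        4.0000e-02,  0.0000e+00]), 'ee_pos': array([0.251, 0.572, 0.222]), 'eef_rot': array([ 0.205,  0.979, -0.001, -0.   ]), 'ft_force': array([ 0.673,  0.169, -0.576]), 'torque': array([-0.018, -0.004, -0.004]), 'grip_force': np.float64(0.0), 'width': np.float64(0.087)}
scene [ 0.43882454 -1.08054387  1.06524318] 42.51211219669851 -0.06213617224498192
top [4.50195333e-01 4.57630836e-05 1.45470314e+00] 51.614204880459944 0.03798152862400809
```

View pics/top1.png

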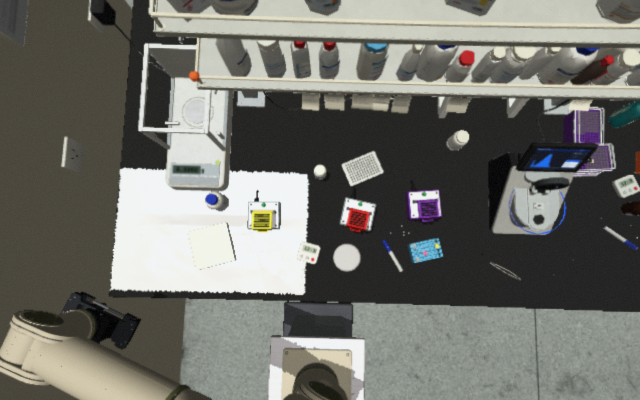

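View pics/scene1.png

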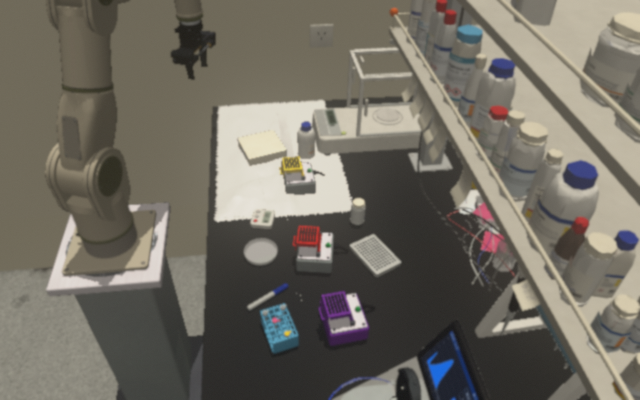

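Top view: the red guard is at about (357,216), the yellow at (263,216) and the purple look-alike at (424,206). The red one at (357,216) is the one meant. In the scene view it is at (307,240).

Run:
```python
from h import *
for n,(x0,x1,y0,y1),sc in (('top',(325,390,185,245),10),('scene',(275,355,210,285),8)):
    d=np.load(n+'.npz');P=d['P'];px=d['px'].astype(int)
    cr=cv2.resize(d['px'][y0:y1,x0:x1,::-1],None,fx=sc,fy=sc,interpolation=cv2.INTER_CUBIC)
    cv2.imwrite(f'pics/{n}_crop.png',cr[:600,:800])
    S=np.zeros(P.shape[:2],bool);S[y0:y1,x0:x1]=1
    red=S&(px[...,0]>120)&(px[...,1]<70)&(px[...,2]<70)
    q=P[red];print(n,'red',red.sum(),np.percentile(q,[2,50,98],axis=0).round(3).tolist())
    t=red&(P[...,2]>.08);q=P[t][:,:2].astype(np.float32);print('top plate',cv2.minAreaRect(q), np.median(P[t][:,2]))
    b=S&(P[...,2]>.040)&(P[...,2]<.1);q=P[b][:,:2].astype(np.float32);print('box+guard',cv2.minAreaRect(q))
    b=S&(P[...,2]>.044)&(P[...,2]<.056)&~red;q=P[b][:,:2].astype(np.float32);print('box',b.sum(),cv2.minAreaRect(q),np.median(P[b][:,2]),cv2.boxPoints(cv2.minAreaRect(q)).tolist())
```

```text
top red 248 [[0.515, -0.155, 0.061], [0.55, -0.124, 0.088], [0.583, -0.092, 0.094]]
top plate ((0.550754189491272, -0.12285460531711578), (0.062267936766147614, 0.055989306420087814), 79.11101531982422) 0.0890302695977816
box+guard ((0.5648208856582642, -0.12461640685796738), (0.10937993973493576, 0.10706336796283722), 78.68986511230469)
box 410 ((0.5665960907936096, -0.12467578798532486), (0.10770750045776367, 0.10227145254611969), 78.58006286621094) 0.04894190974009194 [[0.5058097839355469, -0.167338564991951], [0.6060564517974854, -0.1875881552696228], [0.6273823976516724, -0.08201301097869873], [0.5271357297897339, -0.061763420701026917]]
scene red 319 [[0.515, -0.16, -0.0], [0.552, -0.128, 0.087], [0.587, -0.005, 0.092]]
top plate ((0.4837043881416321, -0.5828839540481567), (0.9976812601089478, 0.05788806080818176), 81.52618408203125) 0.08809759477677359
box+guard ((0.596875786781311, -0.07993105053901672), (0.24153999984264374, 0.12175755202770233), 61.98708724975586)
box 553 ((0.6288971900939941, -0.1144130602478981), (0.24592486023902893, 0.09492947906255722), 36.24896240234375) 0.04804386112763326 [[0.5016677975654602, -0.1488419473171234], [0.5577991604804993, -0.22539833188056946], [0.7561265826225281, -0.07998417317867279], [0.699995219707489, -0.0034277886152267456]]
```

View pics/top_crop.png

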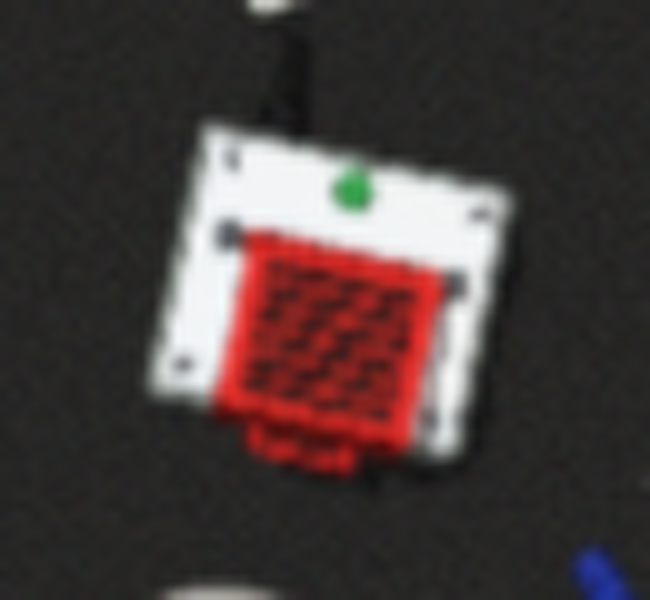

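View pics/scene_crop.png

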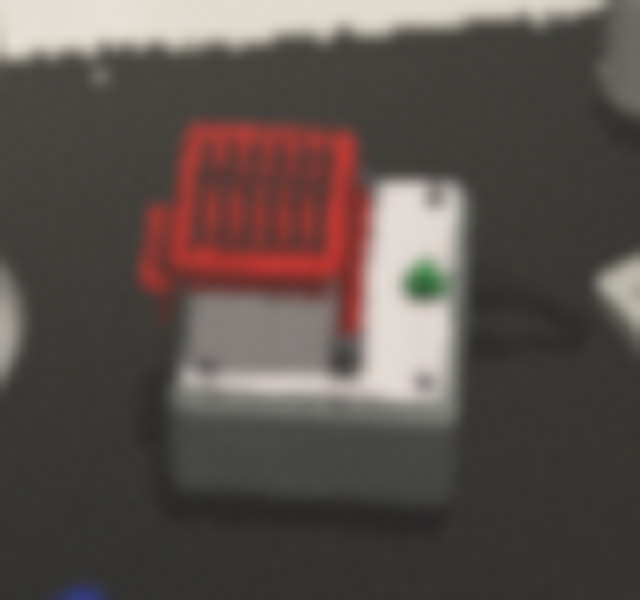

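The crops confirm the red guard, with its lip towards the robot at (305,460) in the top crop. The measured top height is 89 mm and the depth 108 mm, both matching the given sizes. From this the box origin is about (0.570,-0.1255) with yaw about -11.4°. The plan is shut fingers pitched 45°.

```bash
cat >> h.py <<'E'
O=np.array([.570,-.1255,0]); YAW=np.radians(-11.4)
B=R.from_euler('z',YAW).as_matrix()
def pose(cx,cz,b,cy=0):  # leading upper corner of fingertips at box (cx,cy,cz) mm, fingers b deg below horizontal
    b=np.radians(b);s,c=np.sin(b),np.cos(b)
    Rt=np.c_[[-s,0,-c],[0,1,0],[c,0,-s]]
    return O+B@((np.array([cx,cy,cz])+9.5*Rt[:,0])/1000), R.from_matrix(B@Rt)
def rel(p,q,p0,q0):
    return np.r_[(q0.inv()*q).as_rotvec().round(3),(q0.inv().apply(np.array(p)-p0)*1000).round(1)]
def now():
    s=r.read_state();return np.array(s['ee_pos']),R.from_quat(s['eef_rot'])
E
python3 - <<'E'
from h import *
p0,q0=now()
print(rel([.45,.30,.25],pose(0,0,90)[1],p0,q0))
p,q=pose(-130,130,45);print(p,rel(p,q,p0,q0))
E
```

```text
[-1.000e-03 -0.000e+00 -2.150e-01 -2.914e+02 -1.691e+02 -2.790e+01]
[ 0.43597976 -0.09847678  0.12328249] [-8.600e-02 -7.820e-01 -2.030e-01 -4.388e+02 -5.394e+02  9.930e+01]
```

>>> {"op": "apply_moves", "data": {"steps": [[0,0,-0.215,-291,-169,-28,-1],[0,0,-0.215,-291,-169,-28,-1],[0,0,-0.215,-291,-169,-28,-1],[0,0,-0.215,-291,-169,-28,-1],[0,0,-0.215,-291,-169,-28,-1],[0,0,-0.215,-291,-169,-28,-1],[0,0,-0.215,-291,-169,-28,-1],[0,0,-0.215,-291,-169,-28,-1],[-0.086,-0.782,-0.203,-439,-539,10,-1],[-0.086,-0.782,-0.203,-439,-539,10,-1],[-0.086,-0.782,-0.203,-439,-539,10,-1],[-0.086,-0.782,-0.203,-439,-539,10,-1],[-0.086,-0.782,-0.203,-439,-539,10,-1],[-0.086,-0.782,-0.203,-439,-539,10,-1],[-0.086,-0.782,-0.203,-439,-539,10,-1],[-0.086,-0.782,-0.203,-439,-539,10,-1],[-0.086,-0.782,-0.203,-439,-539,10,-1],[-0.086,-0.782,-0.203,-439,-539,10,-1],[-0.086,-0.782,-0.203,-439,-539,10,-1],[-0.086,-0.782,-0.203,-439,-539,10,-1]]}}

```text
time: 1.77
ee_pos: [0.4826, -0.0291, 0.226]
eef_rot: [0.093, 0.924, -0.038, 0.37]
ft_force: [0.5, 0.4, -0.8]
width: 0.0008
grip_force: 0.0
```

Run:
```python
from h import *
p0,q0=now();print(p0,r.read_state()['joint_positions'])
for a in [(-110,110,45),(-80,45,45)]:
    p,q=pose(*a);print(p,rel(p,q,p0,q0))
```

```text
[ 0.48264374 -0.02907948  0.22595546] [ 0.19591875 -0.49956729 -0.34978648  2.41625392  0.20165896  0.48773513
  1.0510746 ]
[ 0.45558519 -0.10242993  0.10328249] [-3.00e-03 -2.30e-02  0.00e+00  9.34e+01 -7.70e+01  8.06e+01]
[ 0.48499332 -0.10835965  0.03828249] [-3.000e-03 -2.300e-02  0.000e+00  1.166e+02 -7.680e+01  1.483e+02]
```

>>> {"op": "apply_moves", "data": {"steps": [[0,-0.02,0,93,-77,81,-1],[0,-0.02,0,93,-77,81,-1],[0,-0.02,0,93,-77,81,-1],[0,-0.02,0,93,-77,81,-1],[0,-0.02,0,93,-77,81,-1],[0,-0.02,0,93,-77,81,-1]]}}

```text
time: 2.27
ee_pos: [0.5006, -0.0568, 0.18]
eef_rot: [0.09, 0.927, -0.036, 0.363]
ft_force: [-1.1, 1.6, -0.9]
width: 0.0002
grip_force: 0.0
```

Run:
```python
from h import *
p0,q0=now();print(p0,r.read_state()['joint_positions'].round(3),np.degrees(np.arcsin(-q0.as_matrix()[2,2])))
c=shot('scene','s2.png')
for a in [(-110,110,45),(-80,45,45),(-80,45,55)]:
    p,q=pose(*a);print(p,rel(p,q,p0,q0))
```

```text
[ 0.50061971 -0.05679846  0.17997824] [ 0.972 -0.5   -0.881  2.416 -0.738  0.375  1.985] 47.15767561528085
[ 0.45558519 -0.10242993  0.10328249] [ 3.00e-03 -3.80e-02  5.00e-03  7.82e+01 -5.33e+01  3.22e+01]
[ 0.48499332 -0.10835965  0.03828249] [ 3.000e-03 -3.800e-02  5.000e-03  1.004e+02 -5.340e+01  1.003e+02]
[ 0.48394989 -0.10814925  0.03955102] [ 2.000e-03  1.370e-01  5.000e-03  1.003e+02 -5.340e+01  9.860e+01]
```

View pics/s2.png

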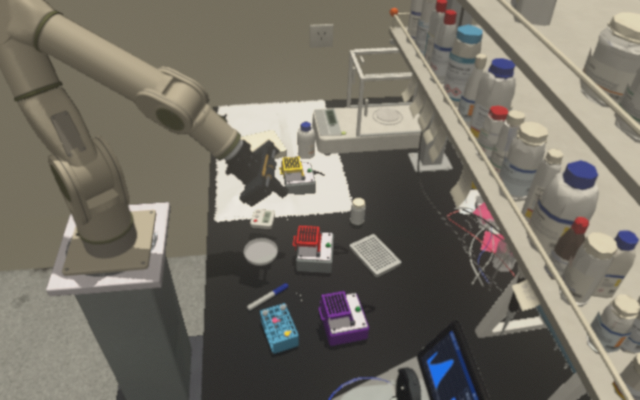

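```bash
cat > kin.py <<'E'
import numpy as np,itertools
from scipy.optimize import least_squares
from scipy.spatial.transform import Rotation as R
def fk(q,s,t):
    h,L1,a1,L2,a2,d,a3,o1,o7=t
    z=lambda a:R.from_euler('z',a); y=lambda a:R.from_euler('y',a)
    A=z(s[0]*q[0]+o1)*y(q[1])*z(s[1]*q[2]); p=np.array([0,0,h])+A.apply([a1,0,L1])
    A=A*y(q[3])*z(s[2]*q[4]); p=p+A.apply([a2,0,L2])
    A=A*y(q[5]); p=p+A.apply([a3,0,d])
    return p,A*z(s[3]*q[6]+o7)
E
python3 - <<'E'
from h import *; from kin import *
s=r.read_state()
D=[([-1.18,.333,-.065,1.461,.022,1.35,-.088],[.251,.572,.222],[.205,.979,-.001,0]),
([.19591875,-.49956729,-.34978648,2.41625392,.20165896,.48773513,1.0510746],[.48264,-.02908,.22596],[.093,.924,-.038,.37]),
(s['joint_positions'],s['ee_pos'],s['eef_rot'])]
best=None
for sg in itertools.product([1,-1],repeat=4):
  for o7 in (0,np.pi/2,np.pi,-np.pi/2):
    def f(t):
        o=[]
        for q,p,e in D:
            P,E=fk(q,sg,t);o+=list(P-p)+list(.3*(R.from_quat(e).inv()*E).as_rotvec())
        return np.r_[o,.01*t[2],.01*t[4],.01*t[6]]
    m=least_squares(f,[.35,.4,0,.4,0,.3,0,0,o7])
    if best is None or m.cost<best[0]: best=(m.cost,sg,m.x); print(m.cost,sg,m.x.round(3),np.abs(m.fun).max())
np.savez('kin.npz',s=best[1],t=best[2])
E
```

```text
0.01366678720101224 (1, 1, 1, 1) [ 1.254 -0.171 -0.375 -0.098 -0.243  1.245  0.171 -0.625 -1.615] 0.07321034793507254
0.013666787199864314 (1, 1, 1, 1) [ 1.254 -0.171 -0.375 -0.098 -0.243  1.245  0.171 -0.625 -1.615] 0.0732102917697866
0.013666787199819754 (1, 1, 1, 1) [ 1.254 -0.171 -0.375 -0.098 -0.243  1.245  0.171 -0.625  4.668] 0.07321028650980205
0.013666787199781087 (1, 1, 1, 1) [ 1.254 -0.171 -0.375 -0.098 -0.243  1.245  0.171 -0.625 -1.615] 0.0732102808552957
0.00020736187309060582 (-1, -1, -1, -1) [ 0.331  0.416 -0.031  0.505  0.07   0.332 -0.042 -0.059  1.523] 0.012352793344635512
0.00020736187309058522 (-1, -1, -1, -1) [ 0.331  0.416 -0.031  0.505  0.07   0.332 -0.042 -0.059  1.523] 0.012352795646037203
0.00020736187309054887 (-1, -1, -1, -1) [ 0.331  0.416 -0.031  0.505  0.07   0.332 -0.042 -0.059  1.523] 0.012352795790991354
```

Run:
```python
from h import *; from kin import *
k=np.load('kin.npz');s=k['s'];t=k['t']
lo=np.array([-2.6,-.5,-1.47,.16,-1.27,.06,-2.6]);hi=np.array([2.6,2.12,1.34,2.42,4.41,2.06,2.6])
q0=r.read_state()['joint_positions']
for a in [(-130,170,70),(-110,110,55),(-80,45,45),(-80,45,50),(-80,45,55),(-80,45,60),(-80,45,65),(-51,48,45),(-51,48,50),(-51,48,60),(-30,75,45),(-30,75,60)]:
    p,q=pose(*a); b=None
    for g in ([.2,0,0,1.9,0,.8,0],[.2,-.3,-.6,1.9,0,.8,1],[.2,-.3,.6,1.9,0,.8,-1]):
        def f(x):
            P,E=fk(x,s,t);return np.r_[(P-p)*10,(q.inv()*E).as_rotvec()*3,.02*x[2],.02*x[4]]
        m=least_squares(f,g,bounds=(lo,hi))
        if b is None or m.cost<b.cost:b=m
    print(a,'err mm',np.abs(b.fun[:3]*100).max().round(1),'rad',np.abs(b.fun[3:6]/3).max().round(3),b.x.round(2))
```

```text
(-130, 170, 70) err mm 0.0 rad 0.0 [ 0.17 -0.29  0.01  2.25 -0.01  0.83  1.56]
(-110, 110, 55) err mm 4.5 rad 0.014 [ 0.02 -0.14  0.16  2.42 -0.01  0.26  1.57]
(-80, 45, 45) err mm 28.5 rad 0.125 [ 1.32  0.43 -1.22  2.42  1.96  0.34 -0.21]
(-80, 45, 50) err mm 14.9 rad 0.075 [ 1.25  0.33 -1.17  2.42  1.8   0.27 -0.13]
(-80, 45, 55) err mm 2.7 rad 0.017 [ 1.07  0.24 -1.    2.42  1.66  0.2  -0.06]
(-80, 45, 60) err mm 0.0 rad 0.0 [ 0.25  0.16 -0.07  2.32 -0.06  0.15  1.62]
(-80, 45, 65) err mm 0.0 rad 0.0 [ 0.19  0.15 -0.02  2.26 -0.04  0.3   1.59]
(-51, 48, 45) err mm 18.8 rad 0.073 [ 1.3   0.5  -1.2   2.42  2.17  0.41 -0.37]
(-51, 48, 50) err mm 5.9 rad 0.025 [ 1.29  0.43 -1.2   2.42  2.02  0.36 -0.28]
(-51, 48, 60) err mm 0.0 rad 0.0 [ 0.23  0.21 -0.05  2.25 -0.04  0.17  1.59]
(-30, 75, 45) err mm 8.4 rad 0.033 [ 1.38  0.46 -1.3   2.42  2.13  0.4  -0.35]
(-30, 75, 60) err mm 0.0 rad 0.0 [ 0.2   0.17 -0.03  2.2  -0.04  0.25  1.59]
```

Run:
```python
from h import *
p0,q0=now()
p,q=pose(-100,190,80);print(p,rel(p,q,p0,q0))
```

```text
[ 0.46280179 -0.10388505  0.18835034] [-0.00e+00  5.73e-01  1.00e-03  1.44e+01 -5.01e+01 -2.62e+01]
```

>>> {"op": "apply_moves", "data": {"steps": [[0,0.573,0,14,0,-26,-1],[0,0.573,0,14,0,-26,-1],[0,0.573,0,14,-25,-26,-1],[0,0.573,0,14,-50,-26,-1],[0,0.573,0,14,-50,-26,-1],[0,0.573,0,14,-50,-26,-1],[0,0.573,0,14,-50,-26,-1],[0,0.573,0,14,-50,-26,-1]]}}

```text
time: 2.98
ee_pos: [0.463, -0.0995, 0.1893]
eef_rot: [0.096, 0.992, -0.009, 0.087]
ft_force: [0.2, 0.3, 0.3]
width: 0.0005
grip_force: 0.0
```

Run:
```python
from h import *
p0,q0=now();print(p0,r.read_state()['joint_positions'].round(3),np.degrees(np.arcsin(-q0.as_matrix()[2,2])))
for a in [(-100,190,80),(-85,110,64),(-80,40,64)]:
    p,q=pose(*a);print(p,rel(p,q,p0,q0))
```

```text
[ 0.46299992 -0.09945899  0.18927101] [ 1.142 -0.113 -0.959  1.992 -0.102  1.041  1.601] 79.99462881506749
[ 0.46280179 -0.10388505  0.18835034] [-0.     0.     0.006 -0.5   -4.4    1.   ]
[ 0.47830686 -0.10701142  0.10583547] [ 1.00e-03 -2.79e-01  6.00e-03 -1.70e+00 -4.40e+00  8.50e+01]
[ 0.48320822 -0.10799971  0.03583547] [ 1.000e-03 -2.790e-01  6.000e-03  5.500e+00 -4.300e+00  1.548e+02]
```

>>> {"op": "apply_moves", "data": {"steps": [[0,-0.1,0,-1,-4,30,-1],[0,-0.2,0,-2,-4,60,-1],[0,-0.279,0.006,-2,-4,85,-1],[0,-0.279,0.006,-2,-4,85,-1],[0,-0.279,0.006,-2,-4,85,-1],[0,-0.279,0.006,-2,-4,85,-1],[0,-0.279,0.006,-2,-4,85,-1]]}}

```text
time: 3.57
ee_pos: [0.4812, -0.1074, 0.1097]
eef_rot: [0.096, 0.969, -0.023, 0.225]
ft_force: [0.6, -0.9, 0.3]
width: 0.0008
grip_force: 0.0
```

Run:
```python
from h import *
p0,q0=now();s=r.read_state();print(p0,s['joint_positions'].round(3),np.degrees(np.arcsin(-q0.as_matrix()[2,2])))
for a in [(-85,110,64),(-80,40,64),(-53,38,64)]:
    p,q=pose(*a);print(p,rel(p,q,p0,q0))
c=shot('scene');x=cv2.resize(c['pixels'][190:290,240:370,::-1],None,fx=6,fy=6,interpolation=cv2.INTER_CUBIC);cv2.imwrite('pics/s3.png',x)
```

```text
[ 0.4811651  -0.10743794  0.10972804] [ 1.115 -0.174 -0.934  2.284 -0.247  0.515  1.717] 63.87568596410535
[ 0.47830686 -0.10701142  0.10583547] [ 0.0e+00  2.0e-03  1.0e-03  4.3e+00 -1.0e-01  2.2e+00]
[ 0.48320822 -0.10799971  0.03583547] [ 0.00e+00  2.00e-03  1.00e-03  3.06e+01 -1.00e-01  6.73e+01]
[ 0.50967554 -0.11333646  0.03383547] [ 0.0e+00  2.0e-03  1.0e-03  7.3e+00 -1.0e-01  8.1e+01]
```

View pics/s3.png

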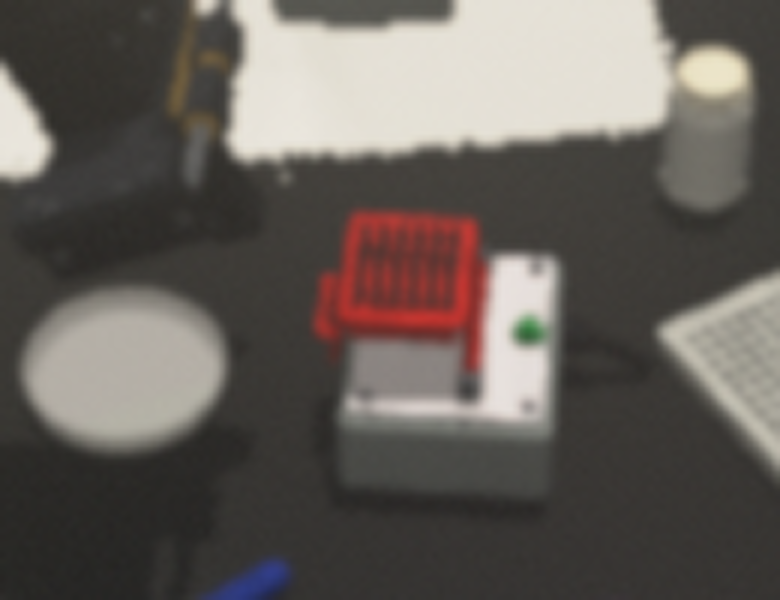

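Run:
```python
from h import *
p0,q0=now()
for n in('scene','top'):
    c=shot(n);f=200/np.tan(np.radians(c['fovy'])/2)
    M=R.from_quat(c['orientation']).as_matrix()
    lip=O+B@np.array([-.060,0,.063])
    for nm,w in (('tcp',p0),('lip',lip),('body',p0-.07*q0.as_matrix()[:,2])):
        v=M.T@(w-c['position']);x=v[:2]/v[2];x=x*(1+c['k1']*(x@x))*f+[c['cx'],c['cy']];print(n,nm,x.round(1),'depth',v[2].round(3),'seen',c['z_map'][int(x[1]),int(x[0])])
    if n=='top': a,b=c['pixels'][185:260,310:400,::-1],'t4.png'
    else: a,b=None,None
    if a is not None: cv2.imwrite('pics/'+b,cv2.resize(a,None,fx=8,fy=8,interpolation=cv2.INTER_CUBIC)[:600,:800]); print(r.read_state()['ee_pos'])
```

```text
scene tcp [279.8 226.4] depth 1.36 seen 1.3460314
scene lip [291.7 239.3] depth 1.389 seen 1.4744953
scene body [267.  208.3] depth 1.319 seen 1.2567749
top tcp [353.  239.9] depth 1.34 seen 1.255163
top lip [353.9 231.2] depth 1.39 seen 1.454228
top body [352.5 249.3] depth 1.274 seen 1.2193921
[ 0.48042612 -0.10746445  0.10835012]
```

View pics/t4.png

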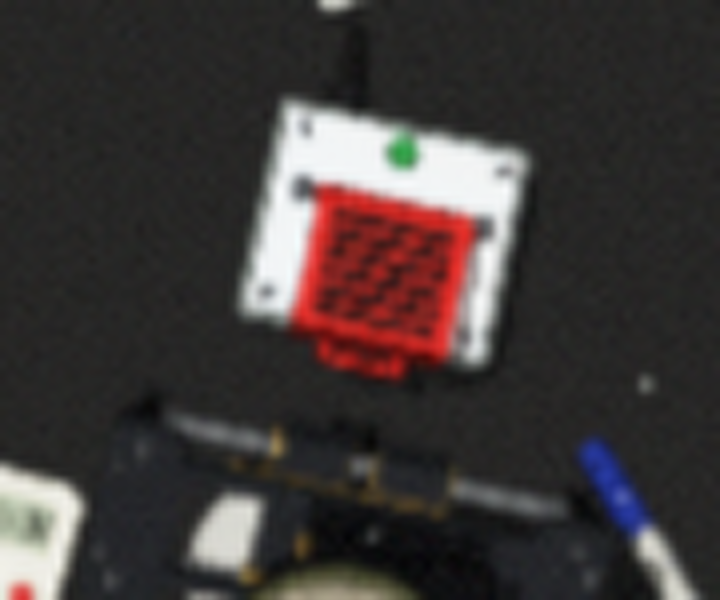

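>>> {"op": "apply_moves", "data": {"steps": [[0,0,0,9,0,22,-1],[0,0,0,18,0,44,-1],[0,0,0,26,0,65,-1],[0,0,0,26,0,65,-1],[0,0,0,26,0,65,-1],[0,0,0,26,0,65,-1],[0,0,0,26,0,65,-1],[0,0,0,26,0,65,-1]]}}

```text
time: 4.38
ee_pos: [0.4846, -0.1087, 0.0378]
eef_rot: [0.097, 0.969, -0.022, 0.224]
ft_force: [0.6, 0.1, -0.4]
width: 0.0002
grip_force: 0.0
```

```bash
cat >> h.py <<'E'
def corner():
    p,q=now();m=q.as_matrix();c=B.T@(p-O-.0095*m[:,0])*1000
    s=r.read_state();print('corner',c.round(1),'b',np.degrees(np.arcsin(-m[2,2])).round(1),'F box',(B.T@s['ft_force']).round(1),'j',s['joint_positions'].round(2))
E
python3 - <<'E'
from h import *
corner();p0,q0=now()
for a in [(-80,40,64),(-52,38,64),(-52,64,64),(-45,72,64),(-25,72,64)]:
    p,q=pose(*a);print(a,rel(p,q,p0,q0))
E
```

```text
corner [-78.5  -0.4  42. ] b 64.0 F box [ 0.6  0.3 -0.4] j [ 1.16  0.07 -1.05  2.33  0.3   0.33  1.23]
(-80, 40, 64) [-0.0e+00  1.0e-03 -0.0e+00  2.2e+00  4.0e-01  1.1e+00]
(-52, 38, 64) [-0.00e+00  1.00e-03 -0.00e+00 -2.20e+01  4.00e-01  1.52e+01]
(-52, 64, 64) [-0.00e+00  1.00e-03 -0.00e+00 -3.34e+01  4.00e-01 -8.20e+00]
(-45, 72, 64) [-0.00e+00  1.00e-03 -0.00e+00 -4.32e+01  4.00e-01 -1.23e+01]
(-25, 72, 64) [-0.00e+00  1.00e-03 -0.00e+00 -6.12e+01  4.00e-01 -3.50e+00]
```

>>> {"op": "apply_moves", "data": {"steps": [[0,0,0,-6,0,5,-1],[0,0,0,-12,0,10,-1],[0,0,0,-18,0,14,-1],[0,0,0,-22,0,16,-1],[0,0,0,-22,0,16,-1],[0,0,0,-22,0,16,-1],[0,0,0,-22,0,16,-1]]}}

```text
time: 4.97
ee_pos: [0.5099, -0.1135, 0.0322]
eef_rot: [0.097, 0.97, -0.022, 0.224]
ft_force: [-0.4, -0.1, 0.6]
width: 0.0005
grip_force: 0.0
```

Run:
```python
from h import *
corner();p0,q0=now()
for a in [(-53,38,64),(-53,64,64),(-45,72,64),(-25,72,64)]:
    p,q=pose(*a);print(a,rel(p,q,p0,q0))
```

```text
corner [-52.7  -0.2  36.3] b 64.0 F box [-0.4 -0.1  0.6] j [ 1.05  0.16 -0.96  2.28  0.5   0.35  1.06]
(-53, 38, 64) [ 0.0e+00 -1.0e-03 -0.0e+00 -5.0e-01  2.0e-01 -1.6e+00]
(-53, 64, 64) [ 0.00e+00 -1.00e-03 -0.00e+00 -1.19e+01  2.00e-01 -2.50e+01]
(-45, 72, 64) [ 0.00e+00 -1.00e-03 -0.00e+00 -2.26e+01  2.00e-01 -2.87e+01]
(-25, 72, 64) [ 0.00e+00 -1.00e-03 -0.00e+00 -4.06e+01  2.00e-01 -1.99e+01]
```

>>> {"op": "apply_moves", "data": {"steps": [[0,0,0,-2,0,-4,-1],[0,0,0,-4,0,-9,-1],[0,0,0,-6,0,-13,-1],[0,0,0,-8,0,-18,-1],[0,0,0,-10,0,-22,-1],[0,0,0,-12,0,-26,-1],[0,0,0,-14,0,-30,-1],[0,0,0,-16,0,-33,-1],[0,0,0,-16,0,-33,-1],[0,0,0,-16,0,-33,-1],[0,0,0,-16,0,-33,-1]]}}

```text
time: 5.88
ee_pos: [0.5095, -0.1136, 0.0683]
eef_rot: [0.097, 0.97, -0.022, 0.223]
ft_force: [-1.5, 0.3, -1.1]
width: 0.0005
grip_force: 0.8
```

Run:
```python
from h import *
corner();p0,q0=now()
for a in [(-52,72,64),(-44,72,64),(-25,72,64),(-23,74,64)]:
    p,q=pose(*a);print(a,rel(p,q,p0,q0))
c=shot('scene');x=cv2.resize(c['pixels'][190:290,240:370,::-1],None,fx=6,fy=6,interpolation=cv2.INTER_CUBIC);cv2.imwrite('pics/s5.png',x)
```

```text
corner [-53.1  -0.3  72.4] b 64.1 F box [-1.5 -0.  -1.1] j [ 1.21  0.07 -1.09  2.25  0.23  0.42  1.31]
(-52, 72, 64) [ 0.    -0.001 -0.    -0.8    0.3    0.9  ]
(-44, 72, 64) [ 0.0e+00 -1.0e-03 -0.0e+00 -8.0e+00  3.0e-01  4.4e+00]
(-25, 72, 64) [ 0.00e+00 -1.00e-03 -0.00e+00 -2.51e+01  3.00e-01  1.27e+01]
(-23, 74, 64) [ 0.00e+00 -1.00e-03 -0.00e+00 -2.77e+01  3.00e-01  1.17e+01]
```

View pics/s5.png

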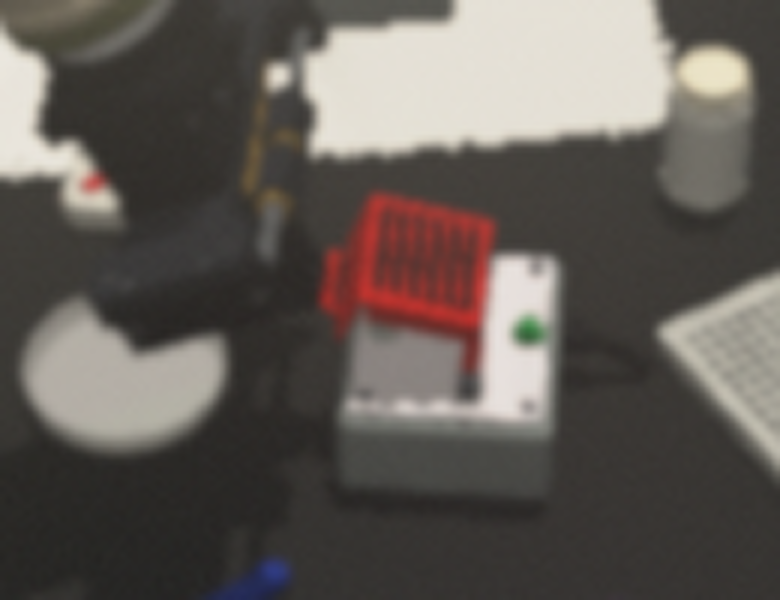

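The guard, seen at (415,260), is tilted up with the lip resting on the fingers at (330,290). Next I push the toggle.

>>> {"op": "apply_moves", "data": {"steps": [[0,0,0,-4,0,2,-1],[0,0,0,-8,0,4,-1],[0,0,0,-11,0,5,-1],[0,0,0,-14,0,7,-1],[0,0,0,-17,0,8,-1],[0,0,0,-20,0,10,-1],[0,0,0,-23,0,11,-1],[0,0,0,-25,0,12,-1],[0,0,0,-25,0,12,-1],[0,0,0,-25,0,12,-1]]}}

```text
time: 6.77
ee_pos: [0.5095, -0.1142, 0.0487]
eef_rot: [0.098, 0.976, -0.022, 0.195]
ft_force: [-104.0, 30.3, 20.8]
width: 0.0006
grip_force: 45.6
```

Run:
```python
from h import *
corner()
c=shot('scene');x=cv2.resize(c['pixels'][190:290,240:370,::-1],None,fx=6,fy=6,interpolation=cv2.INTER_CUBIC);cv2.imwrite('pics/s6.png',x)
```

```text
corner [-52.8  -0.8  52.4] b 67.4 F box [-107.9    9.1   20.8] j [ 1.11  0.16 -1.03  2.22  0.39  0.47  1.17]
```

View pics/s6.png

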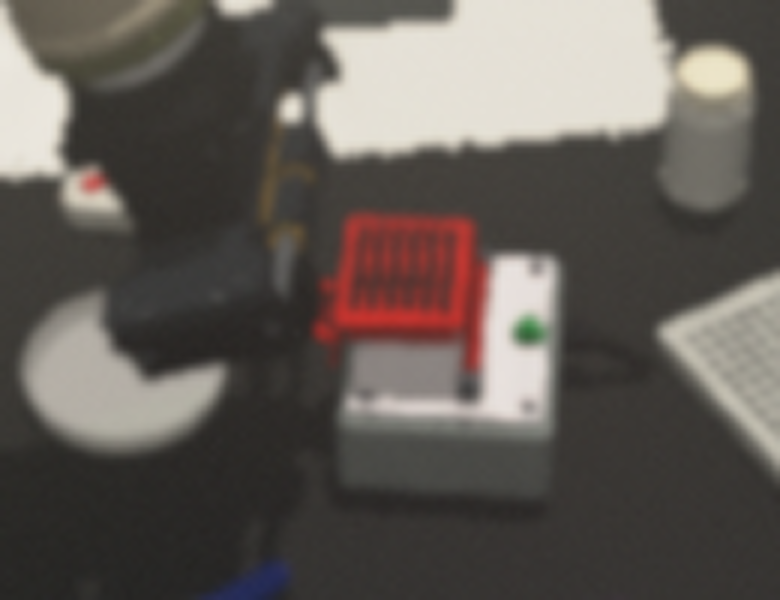

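>>> {"op": "apply_moves", "data": {"steps": [[0,0,0,5,0,-2,-1],[0,0,0,10,0,-5,-1],[0,0,0,15,0,-7,-1],[0,0,0,20,0,-10,-1],[0,0,0,24,0,-12,-1],[0,0,0,24,0,-12,-1],[0,0,0,24,0,-12,-1]]}}

```text
time: 7.4
ee_pos: [0.5095, -0.1137, 0.068]
eef_rot: [0.097, 0.97, -0.022, 0.222]
ft_force: [-9.0, 3.2, 2.8]
width: 0.0006
grip_force: 4.0
```

Run:
```python
from h import *
corner();p0,q0=now()
for a in [(-53,72,64),(-58,72,64),(-53,36,64)]:
    p,q=pose(*a);print(a,rel(p,q,p0,q0))
```

```text
corner [-53.1  -0.4  72.1] b 64.2 F box [-9.5  1.4  2.8] j [ 1.21  0.07 -1.1   2.25  0.24  0.42  1.31]
(-53, 72, 64) [ 0.    -0.004 -0.    -0.1    0.4    0.2  ]
(-58, 72, 64) [ 0.0e+00 -4.0e-03 -0.0e+00  4.4e+00  4.0e-01 -2.0e+00]
(-53, 36, 64) [ 0.00e+00 -4.00e-03 -0.00e+00  1.56e+01  4.00e-01  3.26e+01]
```

The finger's steep side jammed against the lip: the force pointed straight at the hinge. I'll raise the guard along its arc and pitch the fingers flatter before pushing.

Run:
```python
from h import *; from kin import *
k=np.load('kin.npz');s=r.read_state();P,E=fk(s['joint_positions'],k['s'],k['t']);print('model err',(P-s['ee_pos']).round(4))
p0,q0=pose(-53.5,72.5,64)
for a in [(-55,74,62),(-53,80,60),(-50,86,58),(-48,78,58)]:
    p,q=pose(*a);print(a,rel(p,q,p0,q0))
```

```text
model err [-0.0188  0.0045  0.0156]
(-55, 74, 62) [ 0.    -0.035  0.     0.7   -0.    -1.7  ]
(-53, 80, 60) [ 0.   -0.07 -0.   -3.8  -0.   -5.9 ]
(-50, 86, 58) [ 0.    -0.105  0.    -9.1   -0.    -9.6  ]
(-48, 78, 58) [ 0.    -0.105  0.    -7.4    0.    -1.5  ]
```

>>> {"op": "apply_moves", "data": {"steps": [[0,-0.018,0,1,0,-1,-1],[0,-0.035,0,1,0,-2,-1],[0,-0.05,0,-1,0,-4,-1],[0,-0.07,0,-4,0,-6,-1],[0,-0.088,0,-6,0,-8,-1],[0,-0.105,0,-9,0,-10,-1],[0,-0.105,0,-9,0,-10,-1],[0,-0.105,0,-9,0,-10,-1]]}}

```text
time: 8.07
ee_pos: [0.515, -0.1145, 0.0822]
eef_rot: [0.096, 0.957, -0.027, 0.274]
ft_force: [-0.3, 0.0, -0.7]
width: 0.0003
grip_force: 0.3
```

Run:
```python
from h import *
corner();p0,q0=now()
for a in [(-50,86,58),(-48,85,58),(-48,78,58)]:
    p,q=pose(*a);print(a,rel(p,q,p0,q0))
```

```text
corner [-48.1  -0.1  87.3] b 58.0 F box [-0.3 -0.  -0.7] j [ 1.26 -0.03 -1.12  2.31  0.02  0.28  1.48]
(-50, 86, 58) [ 1.0e-03 -0.0e+00 -0.0e+00  2.3e+00  1.0e-01  1.0e-01]
(-48, 85, 58) [ 1.0e-03 -0.0e+00 -0.0e+00  1.2e+00  1.0e-01  2.0e+00]
(-48, 78, 58) [ 1.0e-03 -0.0e+00 -0.0e+00  4.9e+00  0.0e+00  7.9e+00]
```

>>> {"op": "apply_moves", "data": {"steps": [[0,0,0,2,0,3,-1],[0,0,0,4,0,6,-1],[0,0,0,6,0,8,-1],[0,0,0,6,0,8,-1],[0,0,0,6,0,8,-1]]}}

```text
time: 8.48
ee_pos: [0.5139, -0.1141, 0.072]
eef_rot: [0.096, 0.957, -0.027, 0.274]
ft_force: [-1.7, 1.2, -0.5]
width: 0.0005
grip_force: 0.7
```

Run:
```python
from h import *
corner();p0,q0=now()
for a in [(-42,77,58),(-35,77,58),(-28,77,58)]:
    p,q=pose(*a);print(a,rel(p,q,p0,q0))
```

```text
corner [-49.1   0.   77. ] b 58.1 F box [-1.9  0.8 -0.5] j [ 1.26  0.01 -1.13  2.32  0.16  0.26  1.36]
(-42, 77, 58) [ 2.0e-03 -1.0e-03 -1.0e-03 -6.1e+00 -0.0e+00  3.8e+00]
(-35, 77, 58) [ 2.0e-03 -1.0e-03 -1.0e-03 -1.2e+01 -0.0e+00  7.5e+00]
(-28, 77, 58) [ 2.00e-03 -1.00e-03 -1.00e-03 -1.79e+01 -1.00e-01  1.12e+01]
```

Push forward 6 mm and check the force.

>>> {"op": "apply_moves", "data": {"steps": [[0,0,0,-1.5,0,1,-1],[0,0,0,-3,0,2,-1],[0,0,0,-4.5,0,3,-1],[0,0,0,-6,0,4,-1],[0,0,0,-6,0,4,-1]]}}

```text
time: 8.9
ee_pos: [0.5211, -0.1157, 0.0719]
eef_rot: [0.096, 0.957, -0.027, 0.274]
ft_force: [-1.9, -0.1, -0.7]
width: 0.0007
grip_force: 1.0
```

Run:
```python
from h import *
corner()
```

```text
corner [-41.8  -0.1  77. ] b 58.0 F box [-1.8 -0.5 -0.7] j [ 1.24  0.04 -1.12  2.31  0.27  0.27  1.26]
```

>>> {"op": "apply_moves", "data": {"steps": [[0,0,0,-1.5,0,1,-1],[0,0,0,-3,0,2,-1],[0,0,0,-4.5,0,3,-1],[0,0,0,-6,0,4,-1],[0,0,0,-7,0,4.5,-1],[0,0,0,-7,0,4.5,-1]]}}

```text
time: 9.4
ee_pos: [0.5295, -0.1174, 0.072]
eef_rot: [0.096, 0.956, -0.027, 0.274]
ft_force: [-1.8, 0.1, 0.8]
width: 0.0004
grip_force: 0.9
```

Run:
```python
from h import *
corner()
```

```text
corner [-33.2  -0.1  77. ] b 58.0 F box [-1.8 -0.2  0.8] j [ 1.2   0.07 -1.09  2.29  0.36  0.28  1.18]
```

>>> {"op": "apply_moves", "data": {"steps": [[0,0,0,-1.5,0,1,-1],[0,0,0,-3,0,2,-1],[0,0,0,-4.5,0,3,-1],[0,0,0,-5,0,3.2,-1],[0,0,0,-5,0,3.2,-1],[0,0,0,-5,0,3.2,-1]]}}

```text
time: 9.9
ee_pos: [0.5351, -0.1185, 0.0718]
eef_rot: [0.096, 0.956, -0.027, 0.274]
ft_force: [-1.5, 0.5, -0.3]
width: 0.0007
grip_force: 0.5
```

Run:
```python
from h import *
corner()
c=shot('scene');x=cv2.resize(c['pixels'][190:290,240:370,::-1],None,fx=6,fy=6,interpolation=cv2.INTER_CUBIC);cv2.imwrite('pics/s7.png',x)
```

```text
corner [-27.6  -0.1  76.8] b 58.0 F box [-1.6  0.2 -0.3] j [ 1.17  0.09 -1.07  2.28  0.42  0.28  1.13]
```

>>> {"op": "apply_moves", "data": {"steps": [[0,0,0,-0.9,0,0.5,-1],[0,0,0,-1.8,0,1.1,-1],[0,0,0,-2.7,0,1.7,-1],[0,0,0,-2.7,0,1.7,-1]]}}

```text
time: 10.28
ee_pos: [0.538, -0.1191, 0.0715]
eef_rot: [0.096, 0.957, -0.027, 0.274]
ft_force: [-2.8, 0.3, 0.3]
width: 0.0005
grip_force: 1.2
```

Run:
```python
from h import *
corner()
```

```text
corner [-24.6  -0.1  76.5] b 58.0 F box [-2.8 -0.2  0.3] j [ 1.16  0.1  -1.05  2.27  0.44  0.29  1.11]
```

>>> {"op": "apply_moves", "data": {"steps": [[0,0,0,-0.9,0,0.5,-1],[0,0,0,-1.8,0,1.0,-1],[0,0,0,-2.7,0,1.5,-1],[0,0,0,-2.7,0,1.5,-1]]}}

```text
time: 10.62
ee_pos: [0.5394, -0.1195, 0.0707]
eef_rot: [0.096, 0.957, -0.027, 0.272]
ft_force: [-23.2, 5.9, 18.0]
width: 0.0005
grip_force: 14.4
```

Run:
```python
from h import *
corner()
```

```text
corner [-23.1  -0.2  75.7] b 58.2 F box [-23.9   1.2  18. ] j [ 1.15  0.11 -1.04  2.27  0.46  0.29  1.09]
```

View pics/s7.png

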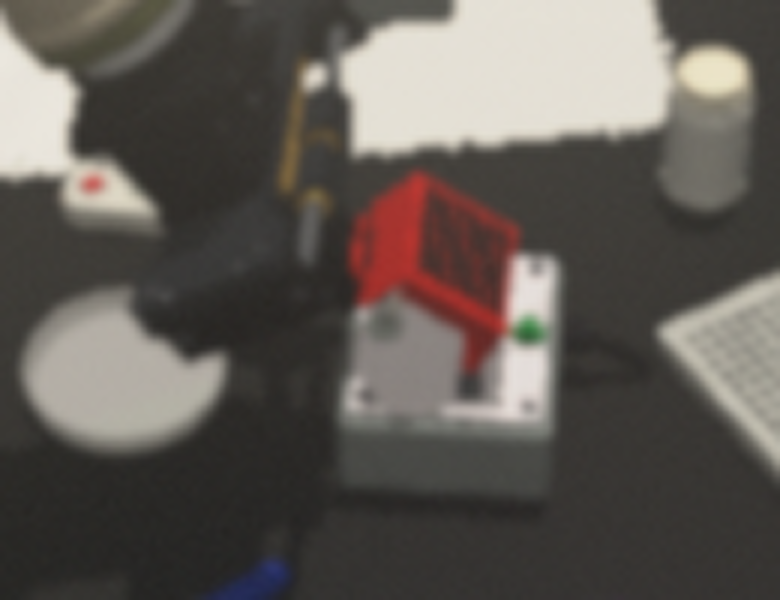

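The force jumped sharply at x ≈ -24 mm, where the ON stop is expected, so the toggle is at its stop. The picture (just before the stop) shows the guard held up on the fingers with nothing on its ribs. Next I draw the fingers straight out.

>>> {"op": "apply_moves", "data": {"steps": [[0,0,0,3,0,-2,-1],[0,0,0,6,0,-4,-1],[0,0,0,10,0,-6,-1],[0,0,0,14,0,-9,-1],[0,0,0,18,0,-11,-1],[0,0,0,22,0,-14,-1],[0,0,0,26,0,-16,-1],[0,0,0,30,0,-19,-1],[0,0,0,34,0,-21,-1],[0,0,0,38,0,-24,-1],[0,0,0,42,0,-26,-1],[0,0,0,46,0,-29,-1],[0,0,0,50,0,-31,-1],[0,0,0,54,0,-34,-1],[0,0,0,58,0,-36,-1],[0,0,0,58,0,-36,-1],[0,0,0,58,0,-36,-1]]}}

```text
time: 12.03
ee_pos: [0.4746, -0.1064, 0.0721]
eef_rot: [0.095, 0.956, -0.027, 0.275]
ft_force: [0.4, 0.3, 0.4]
width: 0.0002
grip_force: 0.0
```

Run:
```python
from h import *
corner()
c=shot('scene','s8f.png');x=cv2.resize(c['pixels'][190:290,240:370,::-1],None,fx=6,fy=6,interpolation=cv2.INTER_CUBIC);cv2.imwrite('pics/s8.png',x)
```

```text
corner [-89.2  -0.1  77.2] b 58.0 F box [0.3 0.3 0.4] j [ 1.15 -0.16 -0.99  2.41 -0.36  0.27  1.82]
```

View pics/s8.png

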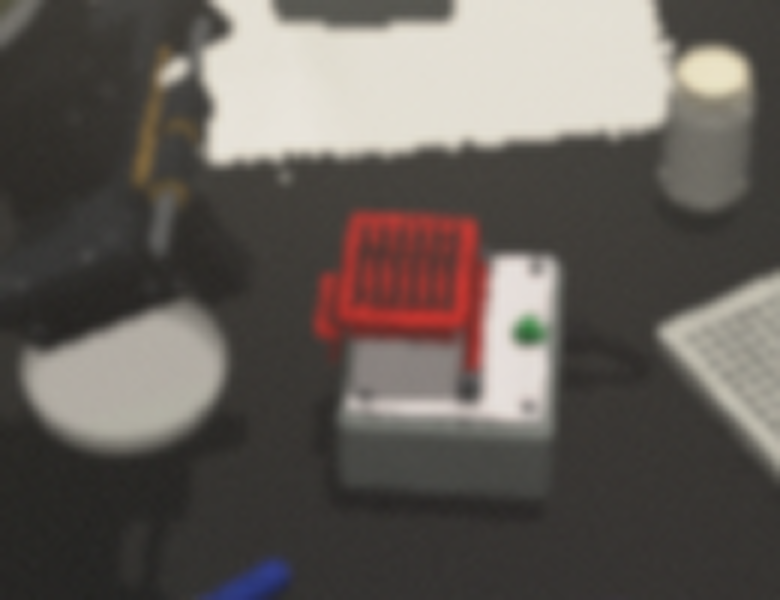

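The guard at (410,270) is shut with the fingers clear of it, and the neighbouring items have not moved.

```bash
python3 -c "
from bench import r
print(r.close_job())"
```

```text
the job is handed in; nothing more can be done
None
```

I lifted the red guard on the fingers, pushed the toggle towards the hinge until the force jumped to 24 N at about the expected ON stop (it can't be seen under the shut guard), then drew out, let the guard drop shut, and handed in at about 12 s; a first push had jammed on the lip at 108 N wrist force with the guard forced down (limit 120 N), and I viewed 11 pictures against the limit of 10.

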